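# Rock the stuck test plug out of its housing

## Robot

A 6-joint arm with a two-finger parallel gripper is mounted at the origin on a cart in front of the work surface, level with it; the furniture and walls round the work are solid. World frame = base frame: x ahead of the robot, y to its left, z up, the work surface at z = 0. Lengths are in m, angles in rad, forces in N, time in s.
With the tool pointing down it reaches from about 0.275 to 0.825 m from the base axis. Payload 5.2 kg.
Tool frame: the origin (TCP) lies at the very end of the fingers, on their centre line; the grasp point (between the pads) lies 19 mm behind it; z points along the fingers, y is the line along which they close (so a half turn about z gives the same grasp; the last joint's range is limited). The gripper opens to 93 mm and grips with 3 to 60 N. Pads are 15 mm wide; open, the fingers measure 128 mm over their backs; the gripper's body (75 mm by 188 mm) begins 65 mm behind the grasp point.
Start: joints at [-1.521, 0.259, 1.535, -0, 1.348, -0.203], TCP at [0.138, -0.533, 0.219] pointing down, gripper open.
Joint ranges: [-3.14, 3.14], [-0.91, 2.08], [0.19, 2.58], [-1.22, 4.36], [0.22, 2.71], [-3.12, 3.12]. Speed limits (rad/s): [2.57, 2.57, 3.14, 3.14, 3.14, 3.14].

## Interface

Orientations are given as a rotation vector (axis times angle).
In Python, from station import bot gives the robot as it stands.
- The arm moves only by the shell command python3 -m creep 'ROWS' [OPENING] [FORCE]. ROWS is a JSON object of lists of equal length, an entry for each row: "linear": the shift along the world's x, y, z in cm, a list of three; "spin": the turn about the world's z in units of 5 degrees (1.0 is 5 degrees). In form: {"linear": [[x, y, z], ...], "spin": [spin, ...]}. A call has 1 to 5 rows; each row shifts and turns the commanded pose from where the row before left it; what a row does not reach is not made up. A row lasts 1/12 s, in which the tool goes at most 41.7 mm and 7.16 degrees, less where a joint would pass 70% of its speed; a pose out of reach is approached as far as the arm can. A call with a gripper value outside its range is refused whole. OPENING is the closure in counts, from 0 (fully open) to 255 (shut), set as the call begins (- or left out, the last holds). The fingers move at their own pace and stop on an object; FORCE is the grip in N (left out, the last holds). Time passes only in rows, so rows that do not move let the fingers close. It gives the time, the measured TCP pose, the force, the opening and the grip force at its end, in the units of the state.
- bot.read_state(): the state, without advancing time (a new reading comes with each control period).
- bot.get_image(name): name is "scene" or "top" or "wrist"; returns a dict with "frame" (480x640x3 uint8, red, green, blue), "depth" (480x640 float32, m along the optical axis (not along the pixel's ray), 0 where there is no reading), "fx", "fy", "cx", "cy" (pixels), "rvec" (rotation vector, rad) and "tvec" (3), from world to camera coordinates, as OpenCV has them; the wrist camera has in their place "T_tool_cam" (4x4, takes a point from camera to tool coordinates, whose origin is the TCP and whose axes are the flange's). Camera axes: x right, y down, z forward; pixel columns grow to the right and rows downward; lengths in m; the calibration is good to about 2 mm. A picture is of the moment at which its call begins: read the wrist's pose just before it.
- bot.finish_job(): hands the job in; it is judged then, once.
Trained networks look in the newest picture that a camera, given by its name, has taken for a name from the list of things; names that differ only in an ending like _2 or _b are one class to them, and where a whole thing is asked for, a point or a joint stands for the part that bears it (a point fixed in the world has none). Each returns a list of dicts, best first, with "confidence" (0 to 1); they miss things now and then, are a little off and sometimes report something else, mostly with a low value. They report only what shows in the picture. A call takes as long as a camera call. They do not tell look-alikes from the thing itself.
- bot.find_in(camera, thing): "box" ([left, top, width, height] in pixels, round what is visible of it).
- bot.outline_of(camera, thing): "mask" (480x640 bool, what is visible of it) and "box" ([left, top, width, height] in pixels, round what is visible of it).
- bot.tip_of(camera, thing): "pixel" ([column, row] in pixels: a listed point, or the origin of a listed thing).
The state is a dict: "time": time; "joint_pos": joint angles; "joint_vel": joint speeds; "joint_efforts": joint torques, N m; "eef_pos": TCP position; "tcp_rot": TCP orientation; "force": force on the tool from outside, world axes, zero at the start; "ft_torque": the same for the moment, N m; "gripper_width": finger opening in m; "gripper_force": force on a finger pad.
Only numpy, scipy, OpenCV 4.12 (cv2) and the standard library are available. Lean on these libraries where they do the work, as an engineer would, in place of code of your own. Each camera call takes 0.05 s, during which the arm holds its last target. There are 200 camera calls.

## Task

The tapered steel test plug is held fast in the boss of the cast housing, and a straight pull only lifts the housing. Work the plug loose by rocking its grip from side to side, towards one plunger and then the other, while lifting gently, with the housing staying flat on the bench where it stands; then lay the plug in the aluminium tray, wholly inside, without dropping it from a height, and let go. Leave the tin, the brass valve and the short pipe nipple alone.

Things in the scene. Friction and masses are not known exactly. Their poses are not given: they have to be found in the camera images.
- housing: loose dark cast housing, 2.5 to 3.3 kg: foot 170x170x16 mm on rubber feet, round boss 66 mm wide, top 54 mm above the bench, bore 30 mm at the mouth. Small steel plungers stick out of the boss on its +y and -y sides; each drives a sprung jaw inside that hooks the plug's ribs. Pulls over about 20 N begin to lift it. Origin centre of underside, z up
- plug: steel plug in the bore, 0.32 to 0.50 kg, z up along it, starts with the housing's yaw. Origin: centre of the underside of its collar (36 mm wide, 6 mm thick), seated on the boss. Below, a 33 mm tapered shank with two ribs 9 and 14 mm down. Jaws let ribs up, not down. Rocked 15 to 20 degrees with about 8 N of lift, it climbs one rib on the raised side
- plug_grip (a point): on the plug's axis, 82 mm above the collar's underside, in its black grip: a block 36 mm (plug x) by 22 mm (plug y, the line of the plungers) by 42 mm tall, from 58 to 100 mm above the collar's underside, on a 16 mm stem. Rock it about the x axis, leaning to +y and -y in turn; about four to ten rocks free it, once it has risen some 20 mm
- plug_tip (a point): centre of the plug's lower end, 12 mm wide, on the axis 33 mm below the collar's underside
- tray: fixed open aluminium tray, 140 mm (its x) by 200 mm (its y), 36 mm tall, walls and floor 5 mm thick. Origin centre of the underside. The plug is 133 mm long, so lay it along the tray's y
- tin: loose tin of thread compound with a black cap, 66 mm wide, 88 mm tall, bystander; origin centre of the underside
- valve: loose brass ball valve with a blue lever, 39x124x54 mm, bystander; origin centre of the underside
- short_nipple: loose dark pipe nipple lying down, 95x34x34 mm, bystander; origin centre of the underside
Not all that is in view belongs to the job. What is shaped like the plug but green is not meant.

How it is judged:
By the outcome, as a careful person would: the job done as asked, in the order asked, and still so for the second after the job is handed in, with the robot touching nothing.
It also fails if it takes over 72 s, if anything falls off the work surface, if the arm or the gripper's body presses on something with over 40 N, if the wrist force passes 120 N, or if a joint passes its speed limit or range.

## Working session

There is one attempt and no reset: what is moved stays moved. The work goes in short steps, Python scripts to look and compute and a shell command to move; the robot and the scene stay as the last step left them, time stands still between calls to the robot, and variables do not carry over. Pictures are saved under pics/ and viewed, at most 10 in all, crops included, and the job is handed in when it is done.

```bash
mkdir -p pics; cat > h.py <<'E'
import numpy as np, cv2
from scipy.spatial.transform import Rotation as R
from station import bot
def cam(name):
    s=bot.read_state(); im=bot.get_image(name)
    if name=="wrist":
        T=np.eye(4);T[:3,:3]=R.from_rotvec(s["tcp_rot"]).as_matrix();T[:3,3]=s["eef_pos"]
        M=T@np.array(im["T_tool_cam"])
    else:
        W=np.eye(4);W[:3,:3]=R.from_rotvec(np.ravel(im["rvec"])).as_matrix();W[:3,3]=np.ravel(im["tvec"]);M=np.linalg.inv(W)
    im["M"]=M;return im
def cloud(im):
    d=im["depth"];v,u=np.mgrid[:480,:640]
    P=np.stack([(u-im["cx"])/im["fx"]*d,(v-im["cy"])/im["fy"]*d,d],-1)
    P=P@im["M"][:3,:3].T+im["M"][:3,3];P[d==0]=np.nan;return P
def onplane(im,px,z):
    r=im["M"][:3,:3]@np.array([(px[0]-im["cx"])/im["fx"],(px[1]-im["cy"])/im["fy"],1]);o=im["M"][:3,3]
    return o+r*(z-o[2])/r[2]
def save(im,n,boxes={}):
    f=cv2.cvtColor(im["frame"],cv2.COLOR_RGB2BGR).copy()
    for k,b in boxes.items():
        b=[int(x) for x in b];cv2.rectangle(f,(b[0],b[1]),(b[0]+b[2],b[1]+b[3]),(0,0,255),1);cv2.putText(f,k,(b[0],b[1]-2),0,.4,(0,0,255),1)
    cv2.imwrite("pics/"+n,f)
E
python3 - <<'E'
from h import *
np.set_printoptions(precision=3,suppress=True)
for c in ["top","scene"]:
    im=cam(c);P=cloud(im);B={}
    for t in ["housing","plug","tray","tin","valve","short_nipple"]:
        for i,o in enumerate(bot.outline_of(c,t)[:2]):
            m=o["mask"];Q=P[m];Q=Q[~np.isnan(Q[:,0])]
            B[t[:4]+str(i)]=o["box"]
            print(c,t,round(o["confidence"],2),o["box"],np.percentile(Q,[2,50,98],axis=0).ravel() if len(Q) else None)
    for t,z in [("plug_grip",.136),("plug_tip",.02),("plug",.054),("housing",0),("tray",0)]:
        for o in bot.tip_of(c,t)[:2]: print(c,t,round(o["confidence"],2),o["pixel"],onplane(im,o["pixel"],z))
    save(im,c+"0.png",B)
print(bot.read_state())
E
```

```text
top housing 0.66 [209.3, 237.1, 75.7, 70.8] [0.363 0.109 0.008 0.448 0.192 0.017 0.539 0.286 0.057]
top plug 0.72 [235.7, 261.0, 15.4, 14.7] [0.435 0.182 0.055 0.45  0.192 0.149 0.467 0.209 0.158]
top plug 0.63 [299.8, 281.9, 16.7, 17.3] [ 0.38   0.018 -0.003  0.398  0.034  0.131  0.415  0.052  0.139]
top tray 0.58 [356.2, 222.4, 78.8, 61.0] [ 0.429 -0.306 -0.001  0.501 -0.21   0.006  0.574 -0.111  0.039]
top tin 0.92 [324.6, 186.8, 28.2, 26.1] [ 0.608 -0.084  0.003  0.634 -0.054  0.082  0.67  -0.025  0.094]
top valve 0.56 [135.9, 230.6, 50.7, 33.2] [ 0.489  0.373 -0.     0.521  0.418  0.046  0.555  0.482  0.058]
top plug_grip 0.64 [303.2, 289.3] [0.398 0.041 0.136]
top plug_grip 0.56 [238.6, 270.6] [0.447 0.203 0.136]
top plug 0.5 [246.4, 270.0] [0.451 0.194 0.054]
top plug 0.5 [304.1, 290.3] [0.396 0.041 0.054]
top housing 0.83 [245.5, 274.2] [0.442 0.204 0.   ]
top tray 0.62 [392.6, 250.4] [ 0.503 -0.204  0.   ]
scene housing 0.9 [252.1, 301.3, 94.9, 54.1] [0.355 0.113 0.003 0.425 0.221 0.016 0.536 0.293 0.054]
scene plug 0.96 [350.8, 261.5, 18.5, 50.5] [0.383 0.026 0.01  0.394 0.
[... 759 characters left out ...]
 [0.442 0.202 0.02 ]
scene plug 0.82 [358.3, 300.3] [0.377 0.068 0.054]
scene plug 0.61 [294.4, 310.3] [0.449 0.203 0.054]
scene housing 0.96 [299.4, 333.5] [0.433 0.204 0.   ]
scene tray 0.95 [387.7, 271.4] [ 0.487 -0.192  0.   ]
{'time': 1.2, 'joint_pos': array([-1.521,  0.259,  1.535, -0.   ,  1.348, -0.203]), 'joint_vel': array([-0.001,  0.   ,  0.   , -0.001, -0.   ,  0.001]), 'joint_efforts': array([  0.   , -43.72 , -28.431,   0.072,   0.031,   0.   ]), 'eef_pos': array([ 0.138, -0.533,  0.219]), 'tcp_rot': array([-3.117, -0.396,  0.   ]), 'force': array([-1.309,  0.049,  0.213]), 'ft_torque': array([-0.042,  0.011, -0.032]), 'gripper_force': 0.0, 'gripper_width': 0.09305776587262082}
```

View pics/top0.png

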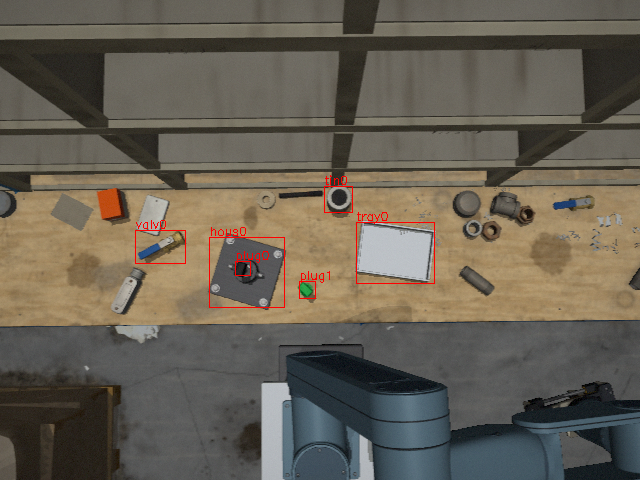

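View pics/scene0.png

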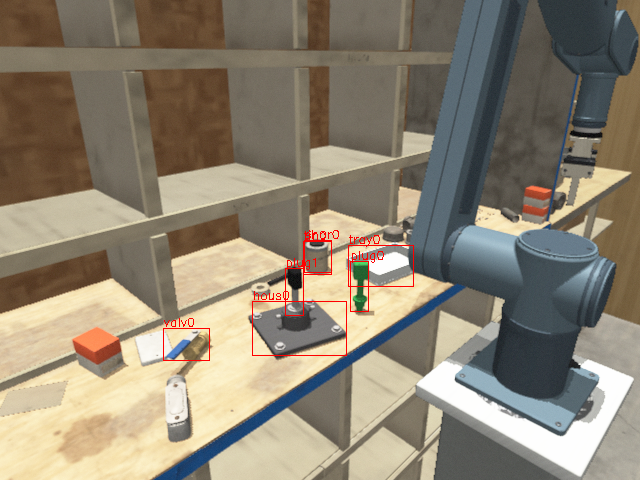

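```bash
R='{"linear":[[2.6,2.3,1.1],[2.6,2.3,1.1],[2.6,2.3,1.1],[2.6,2.3,1.1],[2.6,2.3,1.1]],"spin":[0,0,0,0,0]}'; 
python3 -m creep '{"linear":[[2.6,2.3,1.1],[2.6,2.3,1.1],[2.6,2.3,1.1],[2.6,2.3,1.1],[2.6,2.3,1.1]],"spin":[0,0,0,0,0]}' 
python3 -m creep '{"linear":[[2.6,2.3,1.1],[2.6,2.3,1.1],[2.6,2.3,1.1],[2.6,2.3,1.1],[2.6,2.3,1.1]],"spin":[0,0,0,0,0]}' 
python3 - <<'E'
from h import *
np.set_printoptions(precision=3,suppress=True)
im=cam("top");P=cloud(im)
for t,lo,hi in [("housing",.008,.024),("tray",.026,.045),("tray",-.005,.045)]:
    m=bot.outline_of("top",t)[0]["mask"];q=P[m];q=q[(q[:,2]>lo)&(q[:,2]<hi)][:,:2].astype(np.float32)
    print(t,len(q),cv2.minAreaRect(q*1000))
q=P[225:300,220:275].reshape(-1,3);q=q[(q[:,2]>.03)&(q[:,2]<.07)];print("boss",np.nanmin(q,0),np.nanmax(q,0))
f=cv2.cvtColor(im["frame"],cv2.COLOR_RGB2BGR)[225:315,195:315];cv2.imwrite("pics/crop1.png",cv2.resize(f,None,fx=6,fy=6,interpolation=2))
print(bot.get_image("wrist")["T_tool_cam"])
E
```

```text
time: 1.62
eef_pos: [0.2684, -0.4163, 0.2742]
tcp_rot: [3.117, 0.395, 0.0]
force: [-0.2, -0.8, 0.0]
gripper_width: 0.0934
gripper_force: 0.0
time: 2.03
eef_pos: [0.3986, -0.3011, 0.3294]
tcp_rot: [3.116, 0.396, 0.0]
force: [0.3, -0.3, 0.4]
gripper_width: 0.0932
gripper_force: 0.0
housing 3174 ((450.3860778808594, 197.8195343017578), (170.1678466796875, 170.30548095703125), 72.67644500732422)
tray 502 ((500.71551513671875, -207.62991333007812), (200.57159423828125, 140.68408203125), 81.37044525146484)
tray 3855 ((502.7222595214844, -210.92425537109375), (206.5986328125, 147.002685546875), 81.18846130371094)
boss [0.419 0.153 0.03 ] [0.531 0.244 0.067]
[[-0.001 -0.97  -0.242  0.066]
 [ 1.    -0.001 -0.001  0.001]
 [ 0.    -0.242  0.97  -0.165]
 [ 0.     0.     0.     1.   ]]
```

View pics/crop1.png

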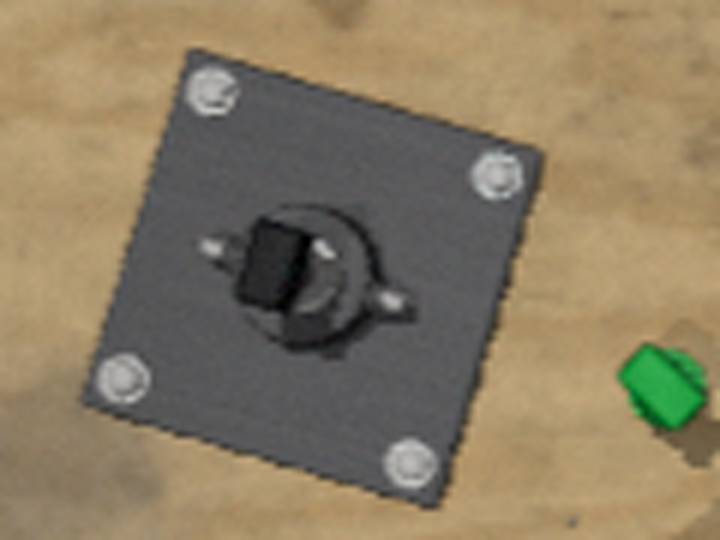

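The picture shows the housing with plungers left (crop 212,245) and right (392,302), so housing yaw ≈ -17.3°, centre (0.450, 0.198). The green look-alike stands apart, at (0.396, 0.036).

```bash
python3 -m creep '{"linear":[[0.35,3.32,-0.5],[0.35,3.32,-0.5],[0.35,3.32,-0.5],[0.35,3.32,-0.5],[0.35,3.32,-0.5]],"spin":[0.776,0.776,0.776,0.776,0.776]}' >/dev/null
python3 -m creep '{"linear":[[0.35,3.32,-0.5],[0.35,3.32,-0.5],[0.35,3.32,-0.5],[0.35,3.32,-0.5],[0.35,3.32,-0.5]],"spin":[0.776,0.776,0.776,0.776,0.776]}' >/dev/null
python3 -m creep '{"linear":[[0.35,3.32,-0.5],[0.35,3.32,-0.5],[0.35,3.32,-0.5],[0.35,3.32,-0.5],[0.35,3.32,-0.5]],"spin":[0.776,0.776,0.776,0.776,0.776]}' 
python3 -m creep '{"linear":[[0,0,0],[0,0,0],[0,0,0]],"spin":[0,0,0]}' 
python3 - <<'E'
from h import *
np.set_printoptions(precision=4,suppress=True)
im=cam("wrist");P=cloud(im)
o=bot.outline_of("wrist","plug");print([x["confidence"] for x in o],o and o[0]["box"])
q=P.reshape(-1,3);q=q[np.hypot(q[:,0]-.45,q[:,1]-.198)<.04]
q=q[(q[:,2]>.146)&(q[:,2]<.165)][:,:2].astype(np.float32)
print(len(q),cv2.minAreaRect(q*1000)); save(im,"w1.png")
m=P.reshape(-1,3);m=m[(m[:,2]>.05)&(m[:,2]<.058)];print(len(m),np.nanmedian(m,0))
print(bot.read_state()["joint_pos"],R.from_rotvec(bot.read_state()["tcp_rot"]).as_matrix())
E
```

```text
time: 3.53
eef_pos: [0.4502, 0.1953, 0.2527]
tcp_rot: [2.53, 1.863, -0.002]
force: [-0.2, 0.1, 0.3]
gripper_width: 0.0929
gripper_force: 0.0
time: 3.78
eef_pos: [0.4501, 0.194, 0.2531]
tcp_rot: [2.532, 1.859, -0.003]
force: [-0.4, -0.6, -0.2]
gripper_width: 0.0931
gripper_force: 0.0
[0.74, 0.67] [294.8, 198.4, 51.8, 56.4]
1456 ((451.9670104980469, 197.67721557617188), (21.45452880859375, 35.42966842651367), 72.14624786376953)
1559 [0.4594 0.2112 0.0532]
[ 0.1786  0.1278  1.6128 -0.0006  1.4014  0.4839] [[ 0.3005  0.9538 -0.0002]
 [ 0.9538 -0.3005 -0.0006]
 [-0.0007 -0.     -1.    ]]
```

View pics/w1.png

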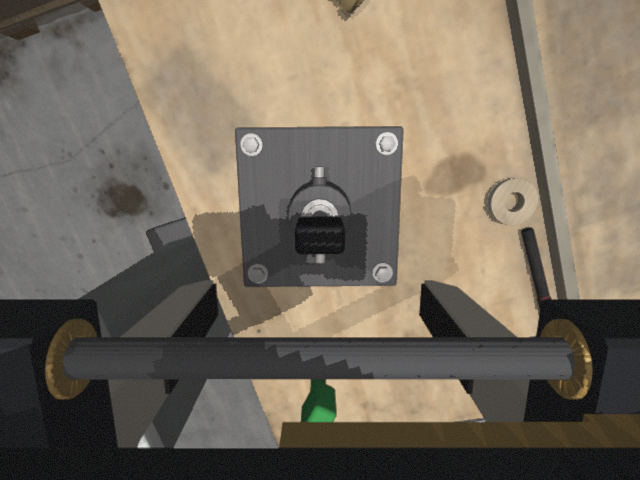

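Wrist view: grip block at (320,236), aligned with the fingers, and both plungers on its fore–aft line. Descend and grip.

```bash
python3 -m creep '{"linear":[[0.15,0.37,-2.7],[0,0,-2.7],[0,0,-2.7],[0,0,-2.7],[0,0,-2.7]],"spin":[0,0,0,0,0]}' 0 30
python3 -m creep '{"linear":[[0,0,0],[0,0,0],[0,0,0]],"spin":[0,0,0]}'
python3 -m creep '{"linear":[[0,0,0],[0,0,0],[0,0,0],[0,0,0],[0,0,0]],"spin":[0,0,0,0,0]}' 255 30
python3 -m creep '{"linear":[[0,0,0],[0,0,0],[0,0,0],[0,0,0],[0,0,0]],"spin":[0,0,0,0,0]}'
python3 -c "
from h import *
s=bot.read_state();print(s['force'],s['ft_torque'],s['gripper_width'])"
```

```text
time: 4.3
eef_pos: [0.4521, 0.1975, 0.118]
tcp_rot: [2.533, 1.857, 0.002]
force: [1.0, 0.2, -1.0]
gripper_width: 0.0931
gripper_force: 0.0
time: 4.55
eef_pos: [0.4528, 0.1985, 0.1202]
tcp_rot: [2.531, 1.859, 0.003]
force: [0.4, -0.9, 0.0]
gripper_width: 0.0929
gripper_force: 0.0
time: 4.97
eef_pos: [0.4518, 0.1993, 0.1192]
tcp_rot: [2.53, 1.862, 0.001]
force: [0.6, -0.6, 0.1]
gripper_width: 0.0641
gripper_force: 0.0
time: 5.38
eef_pos: [0.4516, 0.1992, 0.1186]
tcp_rot: [-2.53, -1.862, 0.0]
force: [0.3, -0.4, 0.3]
gripper_width: 0.0357
gripper_force: 29.9
[ 0.3402843  -0.38437293  0.31623228] [-0.00737624 -0.0624292   0.02995213] 0.035715243264486
```

```bash
python3 -m creep '{"linear":[[0,0,0.1],[0,0,0],[0,0,0]],"spin":[0,0,0]}'
python3 -m creep '{"linear":[[0.18,0.57,0.05],[0.18,0.57,0.05],[0,0,0]],"spin":[0,0,0]}'
python3 -m creep '{"linear":[[0.18,0.57,0.05],[0.18,0.57,0.05],[0,0,0]],"spin":[0,0,0]}'
```

```text
time: 5.63
eef_pos: [0.4511, 0.1991, 0.1192]
tcp_rot: [-2.53, -1.861, 0.002]
force: [-0.2, 0.3, -3.9]
gripper_width: 0.0357
gripper_force: 29.9
time: 5.88
eef_pos: [0.455, 0.2102, 0.1201]
tcp_rot: [2.529, 1.862, -0.004]
force: [-0.5, -4.7, -5.2]
gripper_width: 0.0357
gripper_force: 30.0
time: 6.13
eef_pos: [0.4583, 0.2209, 0.1206]
tcp_rot: [2.529, 1.862, -0.006]
force: [-0.6, -4.8, -4.5]
gripper_width: 0.0357
gripper_force: 30.0
```

```bash
python3 -m creep '{"linear":[[0,0,0.1],[0.06,0.19,0],[0,0,0]],"spin":[0,0,0]}'
python3 - <<'E'
from h import *
np.set_printoptions(precision=4,suppress=True)
im=cam("wrist");save(im,"w2.png");P=cloud(im);q=P.reshape(-1,3)
q=q[np.hypot(q[:,0]-.455,q[:,1]-.21)<.15];f=q[(q[:,2]>.005)&(q[:,2]<.03)];print("foot z",np.nanpercentile(f[:,2],[5,50,95]))
im=cam("scene");f=cv2.cvtColor(im["frame"],cv2.COLOR_RGB2BGR)[220:380,220:380];cv2.imwrite("pics/s2.png",cv2.resize(f,(640,600)))
E
```

```text
time: 6.38
eef_pos: [0.4588, 0.2227, 0.1214]
tcp_rot: [2.529, 1.862, -0.006]
force: [1.9, -7.0, -9.6]
gripper_width: 0.0355
gripper_force: 30.0
foot z [0.014  0.0153 0.0177]
```

View pics/s2.png

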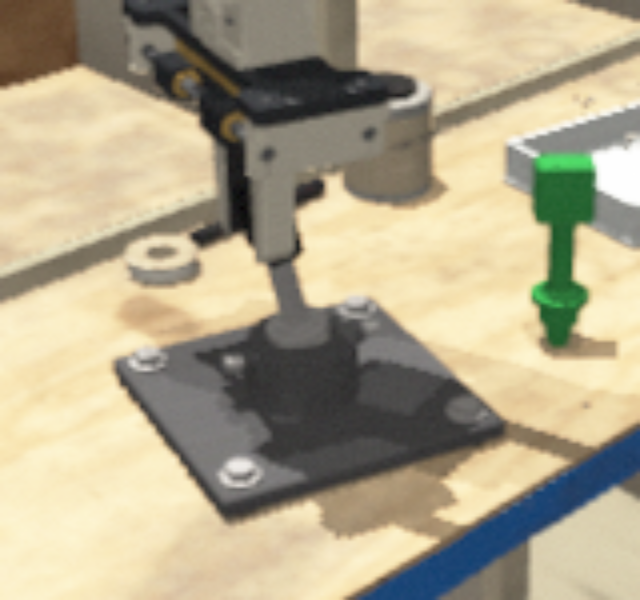

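Plug leans in the grip at about (290,290) in the crop, housing flat. Continue rocking the other way.

```bash
python3 -m creep '{"linear":[[-0.18,-0.57,0],[-0.18,-0.57,0],[-0.18,-0.57,0],[-0.18,-0.57,0],[0,0,0]],"spin":[0,0,0,0,0]}'
python3 -m creep '{"linear":[[-0.18,-0.57,0],[-0.18,-0.57,0],[-0.18,-0.57,0],[-0.18,-0.57,0],[0,0,0]],"spin":[0,0,0,0,0]}'
python3 -m creep '{"linear":[[0,0,0],[0,0,0]],"spin":[0,0]}'
```

```text
time: 6.9
eef_pos: [0.4532, 0.2023, 0.1248]
tcp_rot: [-2.531, -1.86, -0.009]
force: [-1.4, 3.8, 5.7]
gripper_width: 0.0358
gripper_force: 30.0
time: 7.32
eef_pos: [0.446, 0.1793, 0.1248]
tcp_rot: [-2.531, -1.86, -0.008]
force: [-0.6, 4.0, 5.9]
gripper_width: 0.036
gripper_force: 30.0
time: 7.48
eef_pos: [0.446, 0.1794, 0.1248]
tcp_rot: [-2.531, -1.861, -0.007]
force: [-1.6, 3.4, 7.0]
gripper_width: 0.0357
gripper_force: 30.0
```

```bash
python3 -m creep '{"linear":[[0,0,0.15],[0,0,0.15],[0,0,0]],"spin":[0,0,0]}'
python3 -m creep '{"linear":[[-0.06,-0.19,0.05],[-0.06,-0.19,0],[0,0,0],[0,0,0]],"spin":[0,0,0,0]}'
```

```text
time: 7.73
eef_pos: [0.4458, 0.179, 0.1257]
tcp_rot: [-2.531, -1.861, -0.004]
force: [2.5, 4.0, -8.1]
gripper_width: 0.0356
gripper_force: 30.0
time: 8.07
eef_pos: [0.4444, 0.1751, 0.1259]
tcp_rot: [-2.531, -1.861, -0.003]
force: [3.9, 4.0, -9.1]
gripper_width: 0.0358
gripper_force: 30.0
```

```bash
python3 -m creep '{"linear":[[0.18,0.57,0.05],[0.18,0.57,0.05],[0.18,0.57,0.05],[0.18,0.57,0.05],[0,0,0]],"spin":[0,0,0,0,0]}'
python3 -m creep '{"linear":[[0.18,0.57,0.05],[0.18,0.57,0.05],[0.18,0.57,0.05],[0.12,0.38,0],[0,0,0]],"spin":[0,0,0,0,0]}'
python3 -m creep '{"linear":[[0,0,0],[0,0,0]],"spin":[0,0]}'
```

```text
time: 8.48
eef_pos: [0.451, 0.1971, 0.1291]
tcp_rot: [2.528, 1.862, -0.002]
force: [-1.6, -4.0, 6.2]
gripper_width: 0.0358
gripper_force: 30.0
time: 8.9
eef_pos: [0.4574, 0.2179, 0.1296]
tcp_rot: [2.529, 1.862, -0.002]
force: [-0.9, -3.4, -1.0]
gripper_width: 0.0357
gripper_force: 30.0
time: 9.07
eef_pos: [0.4574, 0.2179, 0.1296]
tcp_rot: [2.53, 1.862, -0.001]
force: [-1.0, -3.3, -1.2]
gripper_width: 0.0356
gripper_force: 30.0
```

```bash
python3 -m creep '{"linear":[[0.06,0.19,0.1],[0.06,0.19,0.1],[0,0,0.03],[0,0,0]],"spin":[0,0,0,0]}'
python3 -m creep '{"linear":[[-0.18,-0.57,0.1],[-0.18,-0.57,0.05],[-0.18,-0.57,0.05],[-0.18,-0.57,0.05],[0,0,0]],"spin":[0,0,0,0,0]}'
python3 -m creep '{"linear":[[-0.18,-0.57,0.05],[-0.18,-0.57,0.05],[-0.18,-0.57,0],[-0.12,-0.38,0],[0,0,0]],"spin":[0,0,0,0,0]}'
python3 -m creep '{"linear":[[-0.06,-0.19,0.1],[-0.06,-0.19,0],[0,0,0],[0,0,0]],"spin":[0,0,0,0]}'
```

```text
time: 9.4
eef_pos: [0.4585, 0.2216, 0.1317]
tcp_rot: [2.531, 1.862, -0.001]
force: [-0.2, -4.8, -2.6]
gripper_width: 0.0357
gripper_force: 30.0
time: 9.82
eef_pos: [0.452, 0.1989, 0.1351]
tcp_rot: [2.531, 1.861, 0.004]
force: [2.1, 2.7, -2.6]
gripper_width: 0.0359
gripper_force: 30.0
time: 10.23
eef_pos: [0.4451, 0.1775, 0.1356]
tcp_rot: [2.531, 1.86, 0.001]
force: [2.3, 1.9, -2.2]
gripper_width: 0.036
gripper_force: 30.0
time: 10.57
eef_pos: [0.4438, 0.1744, 0.1365]
tcp_rot: [2.53, 1.862, 0.0]
force: [2.2, 3.4, -2.2]
gripper_width: 0.0359
gripper_force: 30.0
```

```bash
python3 -m creep '{"linear":[[0,0,0.1],[0,0,0.1],[0,0,0],[0,0,0]],"spin":[0,0,0,0]}'
python3 -m creep '{"linear":[[0.18,0.57,0.05],[0.18,0.57,0.05],[0.18,0.57,0.05],[0.18,0.57,0.05],[0,0,0]],"spin":[0,0,0,0,0]}'
python3 -m creep '{"linear":[[0,0,0],[0,0,0]],"spin":[0,0]}'
python3 - <<'E'
from h import *
im=cam("scene");f=cv2.cvtColor(im["frame"],cv2.COLOR_RGB2BGR)[240:360,230:350];cv2.imwrite("pics/s3.png",cv2.resize(f,(600,600)))
E
```

```text
time: 10.9
eef_pos: [0.4436, 0.1744, 0.1384]
tcp_rot: [2.53, 1.862, -0.001]
force: [1.8, 2.0, -2.1]
gripper_width: 0.0358
gripper_force: 30.0
time: 11.32
eef_pos: [0.451, 0.1978, 0.1403]
tcp_rot: [2.53, 1.863, -0.002]
force: [0.2, -4.0, -1.9]
gripper_width: 0.0357
gripper_force: 30.0
time: 11.48
eef_pos: [0.4509, 0.1975, 0.1403]
tcp_rot: [-2.53, -1.862, 0.0]
force: [0.6, -1.3, -2.3]
gripper_width: 0.0361
gripper_force: 30.0
```

View pics/s3.png

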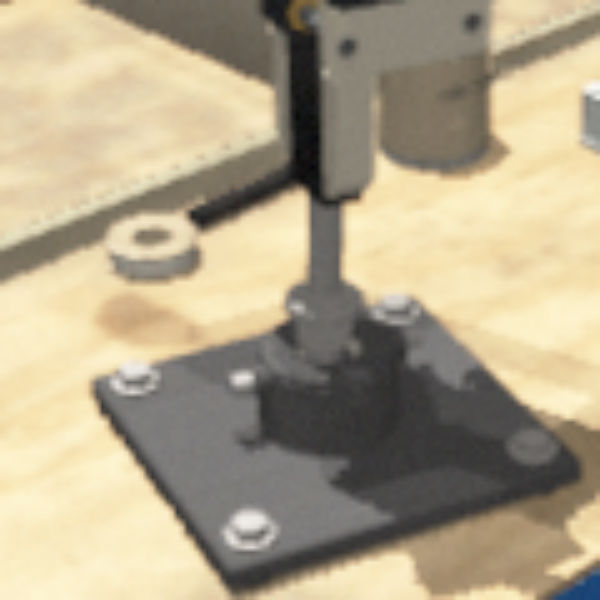

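Crop: the collar (325,310) is well clear of the boss, plug upright, housing flat. Lift gently and check the force.

```bash
python3 -m creep '{"linear":[[0,0,0.1],[0,0,0.1],[0,0,0.1],[0,0,0],[0,0,0]],"spin":[0,0,0,0,0]}'
python3 -m creep '{"linear":[[0,0,0.2],[0,0,0.2],[0,0,0.1],[0,0,0],[0,0,0]],"spin":[0,0,0,0,0]}'
```

```text
time: 11.95
eef_pos: [0.451, 0.1975, 0.1436]
tcp_rot: [-2.53, -1.861, -0.001]
force: [0.5, 0.1, -2.6]
gripper_width: 0.0359
gripper_force: 30.0
time: 12.37
eef_pos: [0.4511, 0.1973, 0.1486]
tcp_rot: [2.53, 1.862, 0.0]
force: [0.4, -0.3, -4.0]
gripper_width: 0.0358
gripper_force: 30.0
```

```bash
python3 -m creep '{"linear":[[0,0,0.5],[0,0,0.5],[0,0,0.5],[0,0,0.5],[0,0,0.5]],"spin":[0,0,0,0,0]}'
python3 -m creep '{"linear":[[0,0,1.7],[0,0,1.7],[0,0,1.7],[0,0,1.7],[0,0,1.7]],"spin":[0,0,0,0,0]}'
python3 -m creep '{"linear":[[0,0,0],[0,0,0],[0,0,0]],"spin":[0,0,0]}'
python3 - <<'E'
from h import *
np.set_printoptions(precision=4,suppress=True)
s=bot.read_state();print(s["force"],s["ft_torque"])
im=cam("scene");o=bot.outline_of("scene","plug");P=cloud(im)
for x in o[:3]:
    q=P[x["mask"]];print(x["confidence"],x["box"],np.nanpercentile(q,[2,50,98],axis=0))
im=cam("top");P=cloud(im);m=bot.outline_of("top","housing")
q=P[235:310,205:290].reshape(-1,3);q=q[(q[:,2]>.008)&(q[:,2]<.024)][:,:2].astype(np.float32);print(cv2.minAreaRect(q*1000))
m=bot.outline_of("top","tray")[0]["mask"];q=P[m];q=q[(q[:,2]>.026)&(q[:,2]<.045)][:,:2].astype(np.float32);print(cv2.minAreaRect(q*1000))
E
```

```text
time: 12.78
eef_pos: [0.4512, 0.1973, 0.1742]
tcp_rot: [2.53, 1.862, 0.001]
force: [-0.5, 0.5, -4.0]
gripper_width: 0.0358
gripper_force: 30.0
time: 13.2
eef_pos: [0.4509, 0.1973, 0.2598]
tcp_rot: [2.53, 1.862, 0.001]
force: [1.1, -0.5, -3.3]
gripper_width: 0.0362
gripper_force: 30.0
time: 13.45
eef_pos: [0.4504, 0.1972, 0.2576]
tcp_rot: [-2.53, -1.861, 0.002]
force: [-0.5, -0.2, -4.0]
gripper_width: 0.0357
gripper_force: 30.0
[-0.4709 -0.154  -4.0309] [-0.063  -0.0585 -0.0015]
0.84 [287.4, 208.1, 14.0, 62.9] [[ 0.4313 -0.0416  0.031 ]
 [ 0.4464  0.2039  0.2083]
 [ 0.7459  0.215   0.2906]]
0.73 [355.5, 261.3, 15.1, 48.1] [[ 0.3811 -0.1043 -0.0006]
 [ 0.3947  0.0409  0.0817]
 [ 0.4964  0.0542  0.1331]]
((465.5338134765625, 182.04681396484375), (189.63510131835938, 207.69381713867188), 73.068603515625)
((500.75653076171875, -207.69488525390625), (200.91189575195312, 141.1528778076172), 81.22645568847656)
```

```bash
python3 -m creep '{"linear":[[0.4,-2.2,0],[0.6,-3.3,0],[0.6,-3.3,0],[0.6,-3.3,0],[0.6,-3.3,0]],"spin":[0.17,0.17,0.17,0.17,0.17]}' >/dev/null
python3 -m creep '{"linear":[[0.6,-3.3,0],[0.6,-3.3,0],[0.6,-3.3,0],[0.6,-3.3,0],[0.6,-2.8,0]],"spin":[0.17,0.17,0.17,0.17,0.17]}' >/dev/null
python3 -m creep '{"linear":[[0.9,-2.2,0],[0,0,0],[0,0,0],[0,0,0],[0,0,0]],"spin":[0,0,0,0,0]}'
python3 - <<'E'
from h import *
np.set_printoptions(precision=4,suppress=True)
s=bot.read_state();M=R.from_rotvec(s["tcp_rot"]).as_matrix();print(np.degrees(np.arctan2(M[1,0],M[0,0])),s["eef_pos"])
im=cam("scene");o=bot.outline_of("scene","plug");P=cloud(im)
save(im,"s4.png")
for x in o[:3]:
    q=P[x["mask"]];print(x["confidence"],x["box"],np.nanpercentile(q,[3,50,97],axis=0))
E
```

```text
time: 14.95
eef_pos: [0.5176, -0.1376, 0.2582]
tcp_rot: [-2.384, -2.045, 0.0]
force: [0.3, 0.1, -3.7]
gripper_width: 0.0358
gripper_force: 30.0
81.23594209534045 [ 0.5176 -0.1376  0.2582]
0.76 [363.8, 171.2, 12.7, 49.2] [[ 0.5014 -0.1408  0.1706]
 [ 0.5127 -0.129   0.2334]
 [ 0.5312 -0.1211  0.291 ]]
0.72 [353.0, 263.7, 17.4, 47.7] [[0.3819 0.0196 0.0014]
 [0.3943 0.0416 0.0882]
 [0.4112 0.0537 0.133 ]]
```

View pics/s4.png

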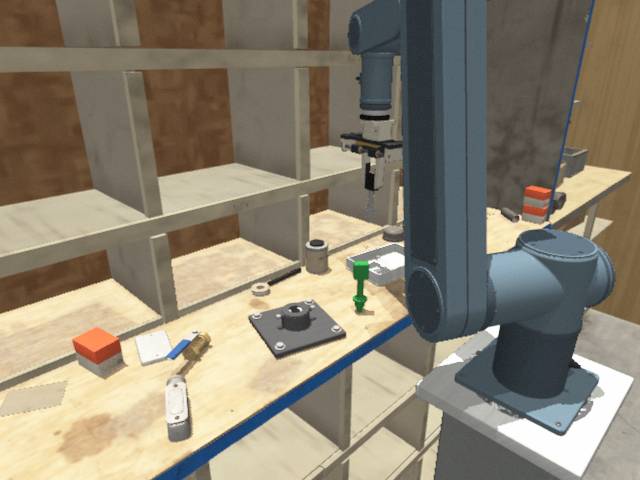

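The plug hangs upright at (370,190) above the tray (380,262), and the housing stands flat and empty. Lower it.

```bash
python3 -m creep '{"linear":[[-0.6,0,-2.8],[0,0,-2.8],[0,0,-2.8],[0,0,-2.8],[0,0,-2.2]],"spin":[0,0,0,0,0]}'
python3 -m creep '{"linear":[[0,0,-0.4],[0,0,-0.3],[0,0,-0.3],[0,0,0],[0,0,0]],"spin":[0,0,0,0,0]}' - 15
```

```text
time: 15.47
eef_pos: [0.5112, -0.1374, 0.1228]
tcp_rot: [-2.383, -2.045, 0.001]
force: [-0.3, 0.4, -4.0]
gripper_width: 0.0358
gripper_force: 30.0
time: 15.88
eef_pos: [0.513, -0.139, 0.1159]
tcp_rot: [2.383, 2.043, 0.002]
force: [0.2, -0.8, -2.7]
gripper_width: 0.0361
gripper_force: 15.0
```

```bash
python3 -m creep '{"linear":[[0,0,-0.2],[0,0,-0.2],[0,0,-0.1],[0,0,0]],"spin":[0,0,0,0]}'
```

```text
time: 16.22
eef_pos: [0.5118, -0.1387, 0.1094]
tcp_rot: [-2.386, -2.044, 0.0]
force: [-0.3, -0.0, -3.9]
gripper_width: 0.0359
gripper_force: 15.0
```

```bash
python3 -m creep '{"linear":[[0,0,-0.2],[0,0,-0.2],[0,0,-0.1],[0,0,0]],"spin":[0,0,0,0]}'
python3 -m creep '{"linear":[[0,0,-0.1],[0,0,-0.1],[0,0,-0.1],[0,0,0]],"spin":[0,0,0,0]}'
```

```text
time: 16.55
eef_pos: [0.512, -0.1387, 0.1046]
tcp_rot: [2.386, 2.044, -0.0]
force: [-0.5, 0.7, -0.8]
gripper_width: 0.036
gripper_force: 15.0
time: 16.88
eef_pos: [0.513, -0.1395, 0.1042]
tcp_rot: [2.383, 2.042, 0.001]
force: [-4.8, 1.7, 15.8]
gripper_width: 0.0359
gripper_force: 15.1
```

```bash
python3 -m creep '{"linear":[[-0.15,-1.0,0],[-0.15,-1.0,-0.1],[-0.15,-1.0,-0.2],[0,0,0]],"spin":[0,0,0,0]}'
python3 -m creep '{"linear":[[-0.14,-0.94,-0.3],[-0.14,-0.94,-0.4],[-0.14,-0.94,-0.5],[0,0,0]],"spin":[0,0,0,0]}'
python3 - <<'E'
from h import *
im=cam("scene");f=cv2.cvtColor(im["frame"],cv2.COLOR_RGB2BGR)[170:290,310:430];f=cv2.resize(f,(500,500))
im=cam("wrist");g=cv2.cvtColor(im["frame"],cv2.COLOR_RGB2BGR);g=cv2.resize(g,(300,225));c=np.zeros((500,800,3),np.uint8);c[:,:500]=f;c[:225,500:]=g;cv2.imwrite("pics/s5.png",c)
E
```

```text
time: 17.22
eef_pos: [0.5074, -0.1706, 0.0989]
tcp_rot: [2.385, 2.042, -0.001]
force: [-3.0, -2.3, 6.3]
gripper_width: 0.0359
gripper_force: 15.0
time: 17.55
eef_pos: [0.5031, -0.1991, 0.0859]
tcp_rot: [2.386, 2.042, -0.002]
force: [-2.0, -2.5, 3.9]
gripper_width: 0.0362
gripper_force: 15.0
```

View pics/s5.png

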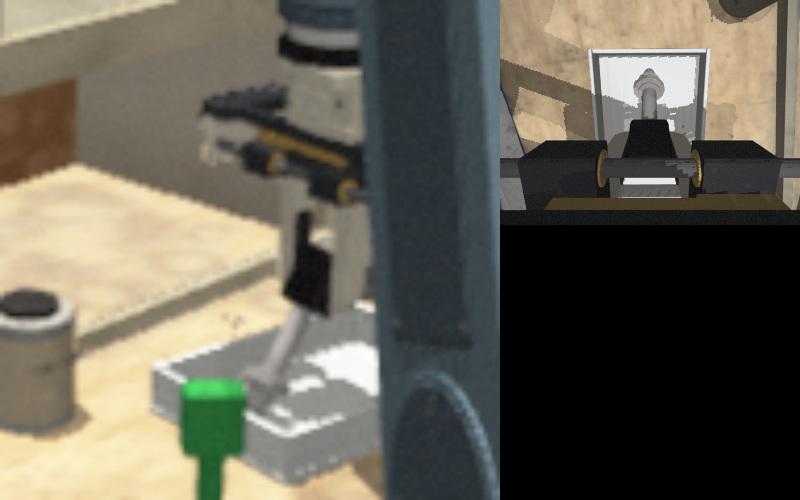

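The plug leans about 30° in the pads, tip on the tray floor near the +y wall (crop 255,395). Continue the arc.

```bash
python3 -m creep '{"linear":[[-0.12,-0.8,-0.55],[-0.12,-0.8,-0.6],[-0.12,-0.8,-0.7],[0,0,0]],"spin":[0,0,0,0]}'
python3 -m creep '{"linear":[[-0.09,-0.62,-0.75],[-0.09,-0.62,-0.8],[-0.09,-0.62,-0.85],[0,0,0]],"spin":[0,0,0,0]}'
python3 -m creep '{"linear":[[-0.05,-0.33,-0.6],[-0.05,-0.3,-0.6],[-0.03,-0.25,-0.6],[0,0,0]],"spin":[0,0,0,0]}'
```

```text
time: 17.98
eef_pos: [0.4994, -0.2223, 0.0664]
tcp_rot: [-2.386, -2.042, 0.001]
force: [-0.1, -1.7, -0.0]
gripper_width: 0.0362
gripper_force: 15.0
time: 18.32
eef_pos: [0.4963, -0.2404, 0.0419]
tcp_rot: [-2.386, -2.042, 0.001]
force: [0.1, -1.2, -1.0]
gripper_width: 0.036
gripper_force: 15.0
time: 18.65
eef_pos: [0.4954, -0.2489, 0.025]
tcp_rot: [-2.386, -2.044, 0.001]
force: [-0.7, -1.3, 0.2]
gripper_width: 0.036
gripper_force: 15.0
```

```bash
python3 -m creep '{"linear":[[-0.02,-0.12,-0.5],[-0.02,-0.1,-0.5],[0,-0.05,-0.4],[0,0,0],[0,0,0]],"spin":[0,0,0,0,0]}'
```

```text
time: 19.07
eef_pos: [0.4954, -0.251, 0.0117]
tcp_rot: [2.386, 2.044, 0.0]
force: [0.9, -2.1, 0.7]
gripper_width: 0.0358
gripper_force: 15.0
```

```bash
python3 -m creep '{"linear":[[0,0,-0.15],[0,0,-0.15],[0,0,0],[0,0,0]],"spin":[0,0,0,0]}' - 3
python3 -m creep '{"linear":[[0,0,0],[0,0,0],[0,0,0],[0,0,0],[0,0,0]],"spin":[0,0,0,0,0]}' 105
python3 -m creep '{"linear":[[0,0,0],[0,0,0],[0,0,0]],"spin":[0,0,0]}'
```

```text
time: 19.4
eef_pos: [0.4953, -0.2508, 0.0088]
tcp_rot: [-2.385, -2.044, -0.0]
force: [0.2, -1.9, 0.5]
gripper_width: 0.0361
gripper_force: 3.0
time: 19.82
eef_pos: [0.4951, -0.2507, 0.0088]
tcp_rot: [-2.385, -2.044, -0.0]
force: [-0.2, 0.4, -0.1]
gripper_width: 0.0546
gripper_force: 0.0
time: 20.07
eef_pos: [0.4953, -0.251, 0.0089]
tcp_rot: [-2.386, -2.044, -0.0]
force: [0.1, -0.7, -0.1]
gripper_width: 0.0542
gripper_force: 0.0
```

Released. Lift clear and check.

```bash
python3 -m creep '{"linear":[[0,0,1],[0,0,2],[0,0,3],[0,0,3.5],[0,0,3.5]],"spin":[0,0,0,0,0]}' >/dev/null
python3 -m creep '{"linear":[[0,0,3.5],[0,-3,2],[0,-3,2],[0,-3,0],[0,0,0]],"spin":[0,0,0,0,0]}'
python3 - <<'E'
from h import *
np.set_printoptions(precision=4,suppress=True)
im=cam("wrist");P=cloud(im);q=P[(P[...,2]>.012)&(P[...,2]<.07)]
Rm=np.array([[np.cos(np.radians(-8.7)),np.sin(np.radians(-8.7))],[-np.sin(np.radians(-8.7)),np.cos(np.radians(-8.7))]])
l=(q[:,:2]-[.5008,-.2077])@Rm.T;k=(abs(l[:,0])<.06)&(abs(l[:,1])<.088);print("plug in tray frame",l[k].min(0),l[k].max(0),q[k][:,2].max())
g=cv2.cvtColor(im["frame"],cv2.COLOR_RGB2BGR);t=cam("top");Q=cloud(t)
f=cv2.cvtColor(t["frame"],cv2.COLOR_RGB2BGR)[180:320,120:480]
c=np.zeros((600,720,3),np.uint8);c[:280]=cv2.resize(f,(720,280));c[280:,:420]=cv2.resize(g,(420,320));cv2.imwrite("pics/end.png",c)
m=bot.outline_of("top","housing")[0]["mask"];h=Q[m];h=h[(h[:,2]>.008)&(h[:,2]<.024)];print(cv2.minAreaRect((h[:,:2]*1000).astype(np.float32)),np.percentile(h[:,2],[5,50,95]))
E
```

```text
time: 20.9
eef_pos: [0.4955, -0.3467, 0.2165]
tcp_rot: [2.384, 2.036, -0.002]
force: [0.3, -0.6, -0.1]
gripper_width: 0.0547
gripper_force: 0.0
plug in tray frame [-0.017  -0.0632] [0.0597 0.045 ] 0.04226369883700043
((450.9705505371094, 197.95425415039062), (171.07594299316406, 169.78282165527344), 72.61897277832031) [0.0109 0.0166 0.0219]
```

View pics/end.png

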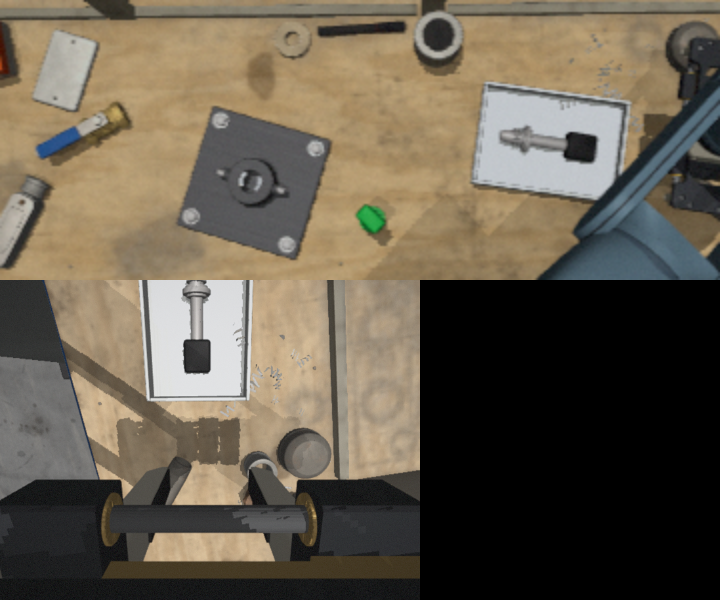

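The plug lies wholly inside the tray at (548,142). The housing has not moved, the bystanders are untouched, and the gripper is clear.

```bash
python3 -c "
from station import bot
print(bot.finish_job())"
```

```text
the job is handed in; nothing more can be done
None
```

The plug was rocked loose and laid wholly inside the tray, the housing stayed flat where it stood, the bystanders were left alone, and the job was handed in at about 21 s of the 72 s allowed.

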